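# Park the drawn gas syringes, discard the empty one

## Task

Lay each of the three syringes whose plunger is pulled out in the blue holder made for its length: the shortest of these three in the shortest holder, the middle one in the middle holder, the longest in the longest holder, each lying flat on the plate between the end walls and corner brackets, either way round. Lay the one syringe whose plunger is pushed fully in flat in the steel dish. Do not drop or throw the syringes, and leave the bottle and the orange tube rack where they stand.

Things in the scene. Friction and masses are not known exactly. Their poses are not given: they have to be found in the camera images.
- syringe_in: Clear plastic syringe lying flat, rigid, 98 mm long, 20-35 g; white plunger pushed fully in. Origin: on the long axis, mid length, 8.5 mm above the bench; x to the nozzle, z up. In mm along x: nozzle 4 thick to +49; barrel 17 thick +39 to -41, grip across its middle at -1; flange (28 wide in y, 17 high) at its rear end; then 8 of plunger to -49, end disc 17 wide
- syringe_short: Clear plastic syringe lying flat, rigid, 118 mm long, 20-35 g; white plunger pulled out 20 mm (shortest drawn). Origin: on the long axis, mid length, 8.5 mm above the bench; x to the nozzle, z up. In mm along x: nozzle 4 thick to +59; barrel 17 thick +49 to -31, grip across its middle at +9; flange (28 wide in y, 17 high) at its rear end; then 28 of plunger to -59, end disc 17 wide
- syringe_medium: Clear plastic syringe lying flat, rigid, 138 mm long, 20-35 g; white plunger pulled out 40 mm (middle drawn). Origin: on the long axis, mid length, 8.5 mm above the bench; x to the nozzle, z up. In mm along x: nozzle 4 thick to +69; barrel 17 thick +59 to -21, grip across its middle at +19; flange (28 wide in y, 17 high) at its rear end; then 48 of plunger to -69, end disc 17 wide
- syringe_long: Clear plastic syringe lying flat, rigid, 158 mm long, 20-35 g; white plunger pulled out 60 mm (longest drawn). Origin: on the long axis, mid length, 8.5 mm above the bench; x to the nozzle, z up. In mm along x: nozzle 4 thick to +79; barrel 17 thick +69 to -11, grip across its middle at +29; flange (28 wide in y, 17 high) at its rear end; then 68 of plunger to -79, end disc 17 wide
- holder_short: Shortest of 3 blue syringe holders, fixed: plate 144 x 56 mm, 8 thick; 5 mm end walls, and at each corner a side bracket 16 long, 6 thick; both rise to 22 above the bench. Inside 134 long, 44 wide; sides open between brackets. Takes the 118 mm syringe, either way round. Origin: underside centre, bench height; x along its length. A syringe in it has its axis 16.5 mm above the origin
- holder_medium: Middle of 3 blue syringe holders, fixed: plate 164 x 56 mm, 8 thick; 5 mm end walls, and at each corner a side bracket 16 long, 6 thick; both rise to 22 above the bench. Inside 154 long, 44 wide; sides open between brackets. Takes the 138 mm syringe, either way round. Origin: underside centre, bench height; x along its length. A syringe in it has its axis 16.5 mm above the origin
- holder_long: Longest of 3 blue syringe holders, fixed: plate 184 x 56 mm, 8 thick; 5 mm end walls, and at each corner a side bracket 16 long, 6 thick; both rise to 22 above the bench. Inside 174 long, 44 wide; sides open between brackets. Takes the 158 mm syringe, either way round. Origin: underside centre, bench height; x along its length. A syringe in it has its axis 16.5 mm above the origin
- dish: Open rectangular steel dish, fixed to the bench: 150 mm long (x), 94 mm wide (y), 24 mm high, walls and floor 3 mm thick. Origin: centre of the underside, at bench height; x along its length, z up. A syringe lying in it has its axis 11.5 mm above the origin.
- bottle: Bystander: loose glass bottle with a blue cap, 76 mm across, 150 mm high, standing at the far left of the bench. Origin: centre of the underside. Leave it alone.
- tube_rack: Bystander: loose orange tube rack, 70 by 170 mm (x, y), about 65 mm high with its tubes, standing beyond the work. Origin: centre of the underside. Leave it alone.
Not all that is in view belongs to the job. What is shaped like the syringe_in but pink or red is not meant.

How it is judged:
At the end, for the whole second after the job is handed in: Each drawn syringe lies in the holder of its length (middle within 12 mm along, 16 mm across; axis within 0.26 rad either way round and 12-21 mm above the bench); the pushed-in one lies in the dish (within 28 mm along, 40 mm across; axis 6-18 mm high); all at rest (x of syringe_in in the frame of dish between -0.028 and 0.028 m and y of syringe_in in the frame of dish between -0.04 and 0.04 m and z of syringe_in in the frame of dish between 0.006 and 0.018 m and linear speed of each of syringe_in, syringe_short, syringe_medium, syringe_long below 0.02 m/s and angular speed of each of syringe_in, syringe_short, syringe_medium, syringe_long below 0.3 rad/s and x of syringe_short in the frame of holder_short between -0.012 and 0.012 m and y of syringe_short in the frame of holder_short between -0.016 and 0.016 m and z of syringe_short in the frame of holder_short between 0.012 and 0.021 m and angle between the x axis of syringe_short and the x axis of holder_short, either way round below 0.26 rad and x of syringe_medium in the frame of holder_medium between -0.012 and 0.012 m and y of syringe_medium in the frame of holder_medium between -0.016 and 0.016 m and z of syringe_medium in the frame of holder_medium between 0.012 and 0.021 m and angle between the x axis of syringe_medium and the x axis of holder_medium, either way round below 0.26 rad and x of syringe_long in the frame of holder_long between -0.012 and 0.012 m and y of syringe_long in the frame of holder_long between -0.016 and 0.016 m and z of syringe_long in the frame of holder_long between 0.012 and 0.021 m and angle between the x axis of syringe_long and the x axis of holder_long, either way round below 0.26 rad); the robot touches nothing.
It fails at once if a syringe is dropped or thrown: it falls freely, untouched by the fingers, while its axis is more than 50 mm above the bench ((height (world z) of syringe_in above 0.05 m and contact force between the fingers and syringe_in below 0.02 N and linear speed of syringe_in above 0.3 m/s) or (height (world z) of syringe_short above 0.05 m and contact force between the fingers and syringe_short below 0.02 N and linear speed of syringe_short above 0.3 m/s) or (height (world z) of syringe_medium above 0.05 m and contact force between the fingers and syringe_medium below 0.02 N and linear speed of syringe_medium above 0.3 m/s) or (height (world z) of syringe_long above 0.05 m and contact force between the fingers and syringe_long below 0.02 N and linear speed of syringe_long above 0.3 m/s)).
It fails at once if the bottle or the tube rack is moved more than 20 mm (distance of any of bottle, tube_rack from where it was at the start of the episode above 0.02 m).
It also fails if it takes over 106 s, if anything falls off the work surface, if the arm or the gripper's body presses on something with over 40 N, if the wrist force passes 120 N, or if a joint passes its speed limit or range.

## Robot

A 7-joint arm with a two-finger parallel gripper is mounted at the origin on the work surface. World frame = base frame: x ahead of the robot, y to its left, z up, the work surface at z = 0. Lengths are in m, angles in rad, forces in N, time in s.
With the tool pointing down it reaches from about 0.425 to 0.925 m from the base axis. Payload 6.8 kg.
Tool frame: the origin (TCP) lies at the very end of the fingers, on their centre line; the grasp point (between the pads) lies 19 mm behind it; z points along the fingers, y is the line along which they close (so a half turn about z gives the same grasp; the last joint's range is limited). The gripper opens to 85 mm and grips with 20 to 120 N. Pads are 22 mm wide; open, the fingers measure 114 mm over their backs; the gripper's body (76 mm by 85 mm) begins 54 mm behind the grasp point. The pads swing forward as they close: fully open they stand 13 mm farther back than shut.
Start: joints at [-1.394, 0.477, 0.022, 1.555, -0.011, 1.109, -0.083], TCP at [0.19, 0.648, 0.231] pointing down, gripper open.
Joint ranges: [-2.96, 2.96], [-0.34, 2.1], [-1.41, 1.46], [0.24, 2.44], [-1.37, 4.51], [0.17, 1.92], [-2.96, 2.96]. Speed limits (rad/s): [2.39, 2.39, 3.14, 3.14, 3.14, 3.14, 3.14].

## Interface

Orientations are given as a rotation vector (axis times angle).
In Python, from bench import get_obs, grab_frame, hand_in gives the robot as it stands.
- The arm moves only by the tool drive_tool, never from a script. Its argument "rows" is a list of rows, each an object with "offset": the shift along the tool's x, y, z as a fraction of full scale, a list of three; "rotation": the turn, a rotation vector about the tool's x, y, z as a fraction of full scale, a list of three; "claw": the opening, from 0 (shut) to 1 (fully open). In form: [{"offset": [tx, ty, tz], "rotation": [wx, wy, wz], "claw": claw}, ...]. A call has 1 to 20 rows; each row is the pose to reach, as a shift and turn from the pose commanded when the call began, along the tool's axes at that moment; what a row does not reach only later rows make up. Full scale, the value 1, is 0.15 m for a shift and 2 rad for a turn. A row lasts 1/12 s, in which the tool goes at most 41.7 mm and 7.16 degrees, less where a joint would pass 70% of its speed; a pose out of reach is approached as far as the arm can. A call with a number of a shift or a turn outside -1 to 1 is refused whole. A call with a gripper value outside its range is refused whole. The fingers move at their own pace and stop on an object; "force" is the grip in N (left out, the last holds). Time passes only in rows, so rows that repeat a pose let the fingers close. It gives the time, the measured TCP pose, the force, the opening and the grip force at its end, in the units of the state.
- get_obs(): the state, without advancing time (a new reading comes with each control period).
- grab_frame(name): name is "scene" or "side" or "wrist"; returns a dict with "frame" (400x640x3 uint8, red, green, blue), "z_map" (400x640 float32, m along the optical axis (not along the pixel's ray), 0 where there is no reading), "vfov" (degrees; the focal length in pixels is half the picture's height over the tangent of half this angle, whatever the lens; pixels are square), "cx", "cy" (the principal point, pixels), "D" ([k1, k2, p1, p2, k3] as OpenCV has them; the pictures are not rectified), "R" (3x3) and "t" (3): a world point X has camera coordinates R X + t. Camera axes: x right, y down, z forward; pixel columns grow to the right and rows downward; lengths in m; the calibration is good to about 2 mm. A picture is of the moment at which its call begins.
- hand_in(): hands the job in; it is judged then, once.
The state is a dict: "clock": time; "joints": joint angles; "qvel": joint speeds; "tau": joint torques, N m; "tcp_pos": TCP position; "orientation": TCP orientation; "contact_force": force on the tool from outside, world axes, zero at the start; "moment": the same for the moment, N m; "grip_width": finger opening in m; "gripper_force": force on a finger pad.
Only numpy, scipy, OpenCV 4.12 (cv2) and the standard library are available. Lean on these libraries where they do the work, as an engineer would, in place of code of your own. Each camera call takes 0.05 s, during which the arm holds its last target. There are 200 camera calls.

## Working session

There is one attempt and no reset: what is moved stays moved. The work goes in short steps, Python scripts to look and compute and a tool call to move; the robot and the scene stay as the last step left them, time stands still between calls to the robot, and variables do not carry over. Pictures are saved under pics/ and viewed, at most 14 in all, crops included, and the job is handed in when it is done.

Besides the shell and the picture viewer there is one more tool, called after "Request:" by a JSON object that holds its "fn" and its "kwargs", one argument or row to a line. drive_tool: Moves the arm, as the interface text tells. Its arguments: {"type":"object","properties":{"rows":{"type":"array","items":{"type":"object","properties":{"offset":{"type":"array","items":{"type":"number"}},"rotation":{"type":"array","items":{"type":"number"}},"claw":{"type":"number"}}}},"force":{"type":"number"}},"required":["rows"]}

```bash
mkdir -p pics; cat > h.py <<'E'
import numpy as np, cv2, pickle
from bench import get_obs, grab_frame
def snap(name, fn):
    f=grab_frame(name); cv2.imwrite('pics/'+fn+'.png', f['frame'][:,:,::-1]); pickle.dump(f,open(fn+'.pkl','wb')); return f
def K(f):
    h=f['frame'].shape[0]; F=h/2/np.tan(np.radians(f['vfov'])/2)
    return np.array([[F,0,f['cx']],[0,F,f['cy']],[0,0,1]])
def ray(f,uv):
    p=cv2.undistortPoints(np.array(uv,float).reshape(-1,1,2),K(f),np.array(f['D'],float)).reshape(-1,2)
    return np.c_[p,np.ones(len(p))]
def atz(f,uv,z):
    d=ray(f,uv)@f['R']; c=-f['R'].T@f['t']   # world dirs
    z=np.broadcast_to(z,len(d)); return c+d*((z-c[2])/d[:,2])[:,None]
def cloud(f):
    h,w=f['z_map'].shape; uv=np.stack(np.meshgrid(np.arange(w),np.arange(h)),-1).reshape(-1,2)
    return ((ray(f,uv)*f['z_map'].reshape(-1,1)-f['t'])@f['R']).reshape(h,w,3)
E
python3 - <<'E'
from h import *
for n in('scene','side','wrist'):
    f=snap(n,n+'0'); print(n,f['vfov'],-f['R'].T@f['t'],f['R'][2],f['D'])
print(get_obs())
E
```

```text
scene 44.839986884652355 [1.0907623  0.85421572 0.92062511] [-0.39645653 -0.61809383 -0.67880942] [-0.00042763  0.          0.          0.          0.        ]
side 56.25132015139675 [ 0.18209473 -0.56045353  0.60681405] [ 0.42298209  0.6652918  -0.61520157] [-0.07678625  0.          0.          0.          0.        ]
wrist 64.4041988618797 [0.11738388 0.6671797  0.37342013] [ 0.28366659 -0.0844139  -0.95520027] [-0.06503566  0.          0.          0.          0.        ]
{'clock': 0.15, 'joints': array([-1.39409516,  0.4776277 ,  0.02236166,  1.55616367, -0.01148704,
        1.10931183, -0.0831236 ]), 'qvel': array([-0.00031595, -0.00085978,  0.00214661, -0.00315801, -0.00085484,
        0.00105012,  0.00100605]), 'tau': array([ 2.79883730e-03, -5.96927047e+01,  1.61026452e+00, -2.81492400e+01,
        1.26703747e-02,  6.52840114e-03, -8.41556243e-06]), 'tcp_pos': array([0.18954724, 0.64739003, 0.23056326]), 'orientation': array([-4.45862303e-01, -3.10970942e+00,  2.16716260e-03]), 'contact_force': array([-0.30424704,  1.28134943, -0.37820505]), 'moment': array([-0.01448945,  0.02464055, -0.07113507]), 'gripper_force': 0.0, 'grip_width': 0.08549996702270472}
```

View pics/scene0.png

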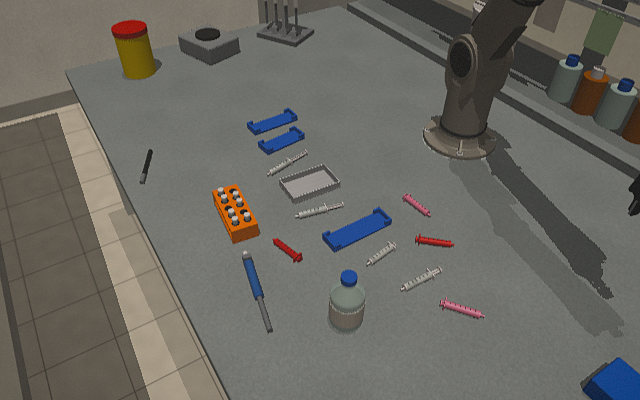

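View pics/side0.png

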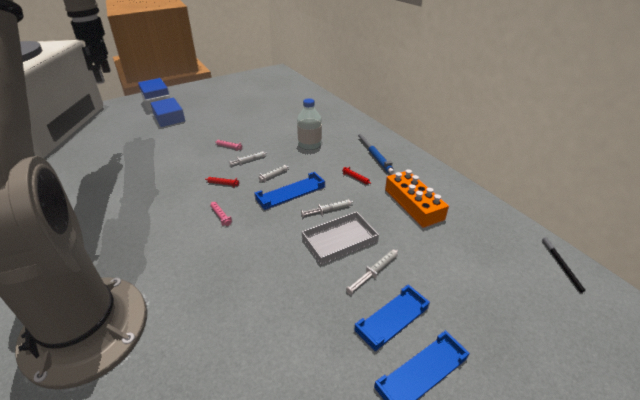

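The scene picture shows the long holder at (357,229), the other two at (272,121) and (281,140), and the dish at (310,183). The white syringes are at (287,164), (320,210), (381,253) and (421,279), and the pink and red ones are decoys. Next I'll rectify both pictures to a top view and measure the blobs.

```bash
cat > m.py <<'E'
from h import *
import sys
def ortho(f,z=0.01,x=(0.25,0.85),y=(-0.45,0.5),s=0.00125):
    X,Y=np.meshgrid(np.arange(x[1],x[0],-s),np.arange(y[1],y[0],-s),indexing='ij')
    P=np.stack([X,Y,np.full_like(X,z)],-1).reshape(-1,3)
    uv,_=cv2.projectPoints(P,cv2.Rodrigues(f['R'])[0],f['t'],K(f),np.array(f['D'],float))
    m=uv.reshape(*X.shape,2).astype(np.float32)
    return cv2.remap(f['frame'],m[...,0],m[...,1],cv2.INTER_LINEAR)
def blobs(f):
    C=cloud(f); hsv=cv2.cvtColor(f['frame'],cv2.COLOR_RGB2HSV).astype(int); H,S,V=hsv[...,0],hsv[...,1],hsv[...,2]
    R=(C[...,0]>.2)&(C[...,0]<.95)&(abs(C[...,1])<.55)&(C[...,2]<.06)
    out=[]
    for nm,m in(('white',R&(S<40)&(V>140)&(C[...,2]>0.003)),('blue',R&(H>100)&(H<125)&(S>150)),('high',R&(C[...,2]>.005)&(S<60))):
        n,L,st,_=cv2.connectedComponentsWithStats(m.astype(np.uint8))
        for i in range(1,n):
            if st[i,4]<40: continue
            P=C[L==i]; (c,wh,a)=cv2.minAreaRect(P[:,:2].astype(np.float32)*1000)
            if wh[0]<wh[1]: wh=wh[::-1]; a+=90
            print(nm,st[i],'c',np.round(c,1),'LW',np.round(wh),'a',round(a,1),'z',np.round(np.percentile(P[:,2],[5,50,95])*1000))
E
python3 - <<'E'
from m import *
fs=[pickle.load(open(n+'0.pkl','rb')) for n in('scene','side')]
for f,n in zip(fs,'ab'):
    print(n); blobs(f); cv2.imwrite('pics/o%s.png'%n,ortho(f)[:,:,::-1])
E
```

```text
a
white [267 161  19  13  54] c [ 590.1 -159.6] LW [75. 14.] a 15.0 z [10. 14. 17.]
white [295 201  49  16 130] c [576.8  57.3] LW [138.  26.] a 173.6 z [ 7. 14. 17.]
white [367 241  29  24 126] c [530. 273.] LW [98. 25.] a 15.6 z [11. 15. 17.]
white [416 268  24  14 103] c [477.9 381.9] LW [67. 24.] a 170.0 z [ 8. 14. 17.]
blue [247 108  50  27 513] c [ 484.1 -387.9] LW [164.  61.] a 2.4 z [ 2.  6. 19.]
blue [258 126  46  28 508] c [ 509.  -278.4] LW [147.  62.] a 6.8 z [ 2.  6. 20.]
blue [ 323  207   69   45 1141] c [531.3 170.2] LW [185.  60.] a 0.6 z [ 3.  7. 20.]
blue [244 260  19  39 306] c [836.5 177.4] LW [109.  19.] a 77.0 z [15. 20. 24.]
high [140 149  12  34 132] c [ 915.4 -380.8] LW [160.  13.] a 63.3 z [ 6.  9. 13.]
high [267 149  41  26 199] c [ 549.6 -171. ] LW [159.  26.] a 10.8 z [ 6. 12. 17.]
high [279 163  61  40 630] c [543.5 -50.3] LW [152. 101.] a 177.1 z [ 6. 15. 24.]
high [295 201  49  17 242] c [576.9  58.8] LW [138.  29.] a 174.2 z [ 6. 12. 17.]
high [366 241  31  24 231] c [530.5 272.2] LW [99. 27.] a 13.0 z [ 8. 13. 17.]
high [242 250  10  13  76] c [820.4
[... 984 characters left out ...]
 480.4 -390.1] LW [164.  57.] a 1.5 z [ 5.  7. 21.]
high [297 128  25  20 368] c [698.  352.1] LW [76. 41.] a 155.2 z [ 9. 33. 58.]
high [358 134  13  14  62] c [855.9 272.2] LW [82. 14.] a 76.9 z [10. 16. 19.]
high [230 151  37  15 168] c [497.9 375.8] LW [114.  31.] a 169.2 z [ 6. 12. 17.]
high [258 165  31  16 164] c [531.  263.1] LW [99. 27.] a 0.7 z [ 6. 13. 17.]
high [301 200  52  17 273] c [574.2  51.4] LW [136.  28.] a 161.8 z [ 7. 12. 16.]
high [302 211  77  52 984] c [541.4 -52.3] LW [152.  97.] a 177.2 z [ 6. 16. 23.]
high [542 238  44  54 304] c [ 913.2 -381.9] LW [155.  14.] a 63.2 z [ 6. 10. 13.]
high [346 250  52  44 432] c [ 548.8 -170.8] LW [159.  28.] a 16.0 z [ 6. 12. 16.]
```

View pics/ob.png

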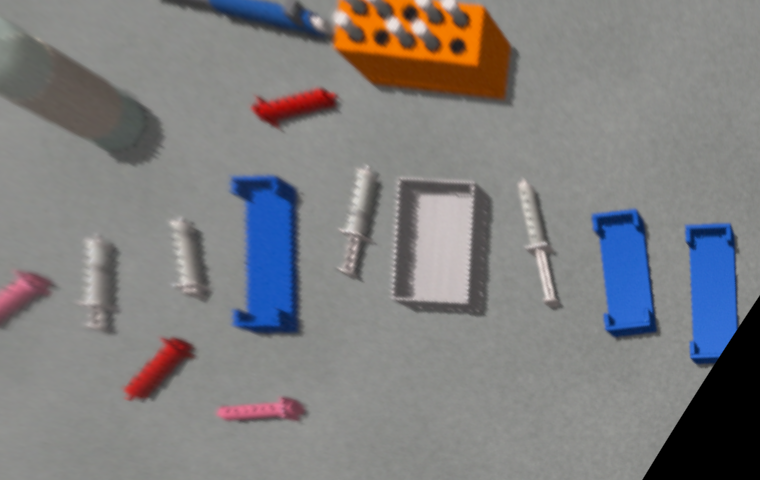

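View pics/oa.png

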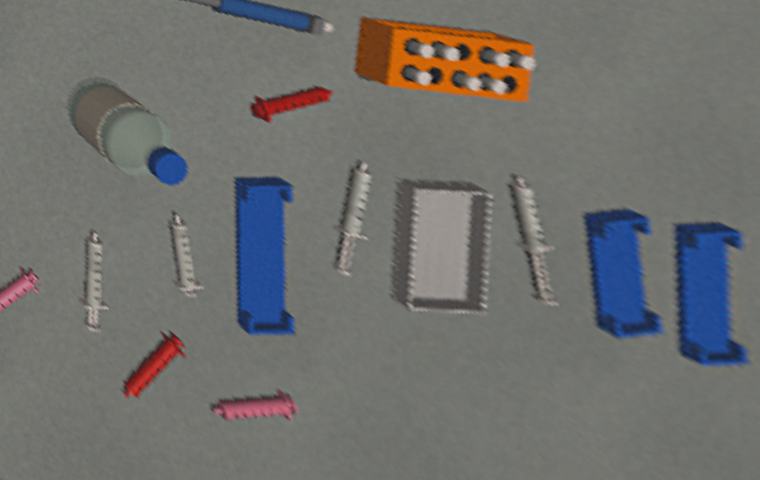

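The top views show all nozzles pointing to +x. From left to right the order is short (95,280), in (185,255), long holder (265,255), medium (353,220), dish (440,245), long (533,240), short holder (622,270) and medium holder (710,290). Averaging the two opposed cameras will cancel the viewing bias.

```bash
python3 - <<'E'
from m import *
T={'short':(498,380,118,28),'in':(531,267,98,28),'med':(576,55,138,28),'long':(549,-171,158,28),'hlong':(530,169,184,56),'hshort':(508,-279,144,56),'hmed':(482,-389,164,56),'dish':(543,-51,150,94)}
fs=[pickle.load(open(n+'0.pkl','rb')) for n in('scene','side')]
for k,(x,y,l,w) in T.items():
    r=[]
    for f in fs:
        C=cloud(f); S=cv2.cvtColor(f['frame'],cv2.COLOR_RGB2HSV)[...,1]
        m=(abs(C[...,0]*1000-x)<l*.62)&(abs(C[...,1]*1000-y)<w/2+22)&(C[...,2]>.004)&(C[...,2]<.03)
        m&=(S>150) if k[0]=='h' else (S<60)
        P=C[m][:,:2]*1000; mu=P.mean(0); d=cv2.PCACompute(P-mu,None)[1][0]; d*=np.sign(d[0]); n=np.array([-d[1],d[0]])
        a=(P-mu)@d; b=(P-mu)@n
        q=lambda v:(v.min()+v.max())/2
        c=mu+d*q(a)+n*(q(b) if l!=118 else q(b)); r.append([*c,np.degrees(np.arctan2(d[1],d[0])),np.ptp(a),np.ptp(b)])
    r=np.array(r); print(k,np.round(r,1).tolist(),'mean',np.round(r.mean(0),1))
E
```

```text
short [[498.8, 381.4, -0.6, 117.9, 27.9], [498.6, 379.9, -2.9, 115.9, 31.1]] mean [498.7 380.6  -1.8 116.9  29.5]
in [[532.7, 260.4, 8.0, 98.6, 45.0], [531.5, 267.4, 7.7, 99.7, 28.3]] mean [532.1 263.9   7.8  99.1  36.6]
med [[578.3, 52.9, -10.5, 142.3, 37.1], [575.0, 53.1, -12.8, 136.2, 27.9]] mean [576.7  53.  -11.7 139.2  32.5]
long [[546.2, -157.5, 13.6, 159.4, 53.0], [549.2, -171.6, 11.0, 158.9, 28.2]] mean [ 547.7 -164.5   12.3  159.1   40.6]
hlong [[531.3, 171.2, 1.2, 186.0, 59.7], [529.1, 167.2, 1.6, 183.3, 61.6]] mean [530.2 169.2   1.4 184.7  60.7]
hshort [[509.3, -279.2, 7.7, 146.8, 62.2], [506.8, -281.8, 7.4, 145.6, 57.5]] mean [ 508.1 -280.5    7.5  146.2   59.9]
hmed [[484.1, -388.0, 2.6, 164.0, 61.3], [480.4, -390.0, -0.6, 164.5, 60.3]] mean [ 482.3 -389.     1.   164.3   60.8]
dish [[544.0, -49.5, 1.2, 158.0, 107.3], [542.0, -52.2, 1.5, 157.3, 106.5]] mean [543.  -50.9   1.3 157.6 106.9]
```

```bash
cat > plan.py <<'E'
# usage: plan.py "x y z yawdeg" ...  -> per target, chain of <=0.15 m calls: offset, rotation; starts from p.txt-free current obs
import sys, numpy as np
from scipy.spatial.transform import Rotation as Ro
from bench import get_obs
def des(a):
    c,s=np.cos(np.radians(a)),np.sin(np.radians(a)); return np.array([[-c,-s,0],[-s,c,0],[0,0,-1.]])
o=get_obs(); p=o['tcp_pos']; R=Ro.from_rotvec(o['orientation']).as_matrix()
print('clock',o['clock'],'p',p.round(4),'yaw',np.degrees(np.arctan2(-R[1,0],-R[0,0])).round(1),'w',o['grip_width'],'F',o['gripper_force'])
for a in sys.argv[1:]:
    *q,yaw=map(float,a.split()); q=np.array(q); Rd=des(yaw)
    first=True
    while first or np.abs(q-p).max()>1e-4:
        d=R.T@(q-p)/.15; s=max(1,np.abs(d).max()/.99); d=np.round(d/s,3); r=np.round(Ro.from_matrix(R.T@Rd).as_rotvec()/2,3)
        print(a,'off',d.tolist(),'rot',r.tolist(),'rows~',int(np.ceil(max(np.linalg.norm(d)*.15/.0417,np.linalg.norm(r)*2/.125))))
        p=p+R@d*.15; R=R@Ro.from_rotvec(r*2).as_matrix(); first=False
        if s==1: break
E
python3 plan.py ".508 .380 .10 -1.5" ".508 .380 .004 -1.5"
```

```text
clock 0.15 p [0.1895 0.6474 0.2306] yaw -16.3 w 0.08549996702270472 F 0.0
.508 .380 .10 -1.5 off [-0.99, -0.434, 0.34] rot [-0.001, -0.0, -0.129] rows~ 5
.508 .380 .10 -1.5 off [-0.99, -0.787, 0.397] rot [0.0, 0.0, -0.0] rows~ 5
.508 .380 .10 -1.5 off [-0.334, -0.266, 0.134] rot [0.0, 0.0, -0.0] rows~ 2
.508 .380 .004 -1.5 off [0.0, -0.0, 0.64] rot [0.0, 0.0, -0.0] rows~ 3
```

Request:
{"fn": "drive_tool", "kwargs": {
  "rows": [
    {"offset": [-0.99, -0.434, 0.34], "rotation": [0, 0, -0.129], "claw": 0.6},
    {"offset": [-0.99, -0.434, 0.34], "rotation": [0, 0, -0.129], "claw": 0.6},
    {"offset": [-0.99, -0.434, 0.34], "rotation": [0, 0, -0.129], "claw": 0.6},
    {"offset": [-0.99, -0.434, 0.34], "rotation": [0, 0, -0.129], "claw": 0.6},
    {"offset": [-0.99, -0.434, 0.34], "rotation": [0, 0, -0.129], "claw": 0.6},
    {"offset": [-0.99, -0.434, 0.34], "rotation": [0, 0, -0.129], "claw": 0.6}
  ]
}}

```text
clock: 0.65
tcp_pos: [0.3173, 0.54, 0.1791]
orientation: [0.053, 3.141, -0.005]
contact_force: [0.5, 0.3, -0.1]
grip_width: 0.051
gripper_force: 0.0
```

Request:
{"fn": "drive_tool", "kwargs": {
  "rows": [
    {"offset": [-0.99, -0.787, 0.397], "rotation": [0, 0, 0], "claw": 0.6},
    {"offset": [-0.99, -0.787, 0.397], "rotation": [0, 0, 0], "claw": 0.6},
    {"offset": [-0.99, -0.787, 0.397], "rotation": [0, 0, 0], "claw": 0.6},
    {"offset": [-0.99, -0.787, 0.397], "rotation": [0, 0, 0], "claw": 0.6},
    {"offset": [-0.99, -0.787, 0.397], "rotation": [0, 0, 0], "claw": 0.6},
    {"offset": [-0.99, -0.787, 0.397], "rotation": [0, 0, 0], "claw": 0.6},
    {"offset": [-0.99, -0.787, 0.397], "rotation": [0, 0, 0], "claw": 0.6}
  ]
}}

```text
clock: 1.23
tcp_pos: [0.46, 0.4208, 0.1202]
orientation: [-0.047, -3.141, 0.001]
contact_force: [-0.1, 1.4, 0.2]
grip_width: 0.0517
gripper_force: 0.0
```

Request:
{"fn": "drive_tool", "kwargs": {
  "rows": [
    {"offset": [-0.334, -0.266, 0.134], "rotation": [0, 0, 0], "claw": 0.6},
    {"offset": [-0.334, -0.266, 0.134], "rotation": [0, 0, 0], "claw": 0.6},
    {"offset": [-0.334, -0.266, 0.134], "rotation": [0, 0, 0], "claw": 0.6},
    {"offset": [-0.334, -0.266, 0.134], "rotation": [0, 0, 0], "claw": 0.6}
  ]
}}

```text
clock: 1.57
tcp_pos: [0.5078, 0.3813, 0.1006]
orientation: [-0.042, -3.141, -0.001]
contact_force: [-0.9, 1.0, -0.2]
grip_width: 0.0508
gripper_force: 0.0
```

```bash
python3 plan.py ".508 .380 .004 -1.5"; python3 -c "
from h import *
snap('wrist','w1')"
```

```text
clock 1.5667 p [0.5078 0.3813 0.1006] yaw -1.5 w 0.05081807017911113 F 0.0
.508 .380 .004 -1.5 off [-0.002, -0.009, 0.644] rot [0.0, -0.0, -0.0] rows~ 3
```

View pics/w1.png

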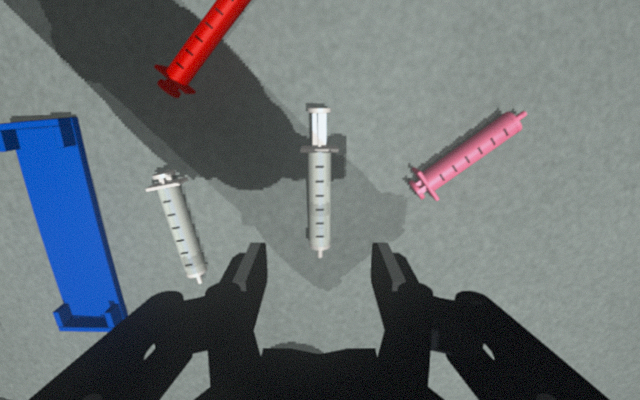

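The wrist view shows the short syringe at column 318, upright and midway between the fingertips (265 and 373), so it is well aligned. I'll descend and grip.

Request:
{"fn": "drive_tool", "kwargs": {
  "rows": [
    {"offset": [-0.002, -0.009, 0.2], "rotation": [0, 0, 0], "claw": 0.6},
    {"offset": [-0.002, -0.009, 0.4], "rotation": [0, 0, 0], "claw": 0.6},
    {"offset": [-0.002, -0.009, 0.55], "rotation": [0, 0, 0], "claw": 0.6},
    {"offset": [-0.002, -0.009, 0.644], "rotation": [0, 0, 0], "claw": 0.6},
    {"offset": [-0.002, -0.009, 0.644], "rotation": [0, 0, 0], "claw": 0.6},
    {"offset": [-0.002, -0.009, 0.644], "rotation": [0, 0, 0], "claw": 0.1},
    {"offset": [-0.002, -0.009, 0.644], "rotation": [0, 0, 0], "claw": 0.1},
    {"offset": [-0.002, -0.009, 0.644], "rotation": [0, 0, 0], "claw": 0.1},
    {"offset": [-0.002, -0.009, 0.644], "rotation": [0, 0, 0], "claw": 0.1},
    {"offset": [-0.002, -0.009, 0.644], "rotation": [0, 0, 0], "claw": 0.1},
    {"offset": [-0.002, -0.009, 0.644], "rotation": [0, 0, 0], "claw": 0.1},
    {"offset": [-0.002, -0.009, 0.644], "rotation": [0, 0, 0], "claw": 0.1}
  ],
  "force": 40
}}

```text
clock: 2.62
tcp_pos: [0.5095, 0.3804, 0.0061]
orientation: [0.042, 3.139, 0.004]
contact_force: [-1.3, 0.1, 6.5]
grip_width: 0.0158
gripper_force: 40.2
```

```bash
python3 plan.py ".508 .380 .09 -1.5" ".508 .380 .09 7" ".517 -.279 .09 7" ".517 -.279 .013 7"
```

```text
clock 2.6167 p [0.5095 0.3804 0.0061] yaw -1.5 w 0.015803059075234705 F 40.223811864852905
.508 .380 .09 -1.5 off [0.008, -0.001, -0.56] rot [0.001, 0.001, -0.0] rows~ 3
.508 .380 .09 7 off [0.0, -0.0, 0.0] rot [0.0, 0.0, -0.074] rows~ 2
.517 -.279 .09 7 off [0.107, -0.99, -0.001] rot [0.0, 0.0, -0.0] rows~ 4
.517 -.279 .09 7 off [0.107, -0.99, -0.001] rot [0.0, 0.0, -0.0] rows~ 4
.517 -.279 .09 7 off [0.107, -0.99, -0.0] rot [0.0, 0.0, -0.0] rows~ 4
.517 -.279 .09 7 off [0.107, -0.99, -0.001] rot [0.0, 0.0, -0.0] rows~ 4
.517 -.279 .09 7 off [0.044, -0.409, 0.0] rot [0.0, 0.0, -0.0] rows~ 2
.517 -.279 .013 7 off [0.0, 0.0, 0.513] rot [0.0, 0.0, -0.0] rows~ 2
```

Request:
{"fn": "drive_tool", "kwargs": {
  "rows": [
    {"offset": [0, 0, -0.15], "rotation": [0, 0, 0], "claw": 0.1},
    {"offset": [0, 0, -0.35], "rotation": [0, 0, 0], "claw": 0.1},
    {"offset": [0, 0, -0.58], "rotation": [0, 0, -0.03], "claw": 0.1},
    {"offset": [0, 0, -0.58], "rotation": [0, 0, -0.074], "claw": 0.1},
    {"offset": [0, 0, -0.58], "rotation": [0, 0, -0.074], "claw": 0.1}
  ]
}}

```text
clock: 3.03
tcp_pos: [0.5101, 0.38, 0.0942]
orientation: [-0.194, 3.131, 0.005]
contact_force: [-0.7, -0.1, -0.6]
grip_width: 0.0157
gripper_force: 39.4
```

```bash
python3 -c "
from h import *
snap('wrist','w2')"; python3 plan.py ".517 -.279 .09 7"
```

```text
clock 3.0833 p [0.5089 0.3792 0.0923] yaw 6.8 w 0.0159233585165094 F 39.34742867946625
.517 -.279 .09 7 off [0.106, -0.99, 0.002] rot [0.001, 0.001, -0.001] rows~ 4
.517 -.279 .09 7 off [0.108, -0.99, 0.004] rot [-0.0, -0.0, -0.0] rows~ 4
.517 -.279 .09 7 off [0.109, -0.99, 0.004] rot [-0.0, -0.0, -0.0] rows~ 4
.517 -.279 .09 7 off [0.108, -0.99, 0.004] rot [-0.0, -0.0, -0.0] rows~ 4
.517 -.279 .09 7 off [0.044, -0.402, 0.002] rot [-0.0, -0.0, -0.0] rows~ 2
```

View pics/w2.png

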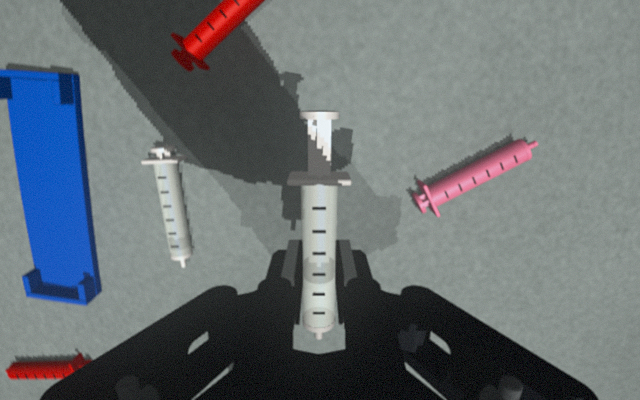

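The wrist view shows the syringe held firmly and in line (flange at (318,180)). Now I'll carry it.

Request:
{"fn": "drive_tool", "kwargs": {
  "rows": [
    {"offset": [0.03, -0.28, 0], "rotation": [0, 0, 0], "claw": 0.1},
    {"offset": [0.06, -0.55, 0], "rotation": [0, 0, 0], "claw": 0.1},
    {"offset": [0.09, -0.8, 0], "rotation": [0, 0, 0], "claw": 0.1},
    {"offset": [0.108, -0.99, 0], "rotation": [0, 0, 0], "claw": 0.1}
  ]
}}

```text
clock: 3.42
tcp_pos: [0.5089, 0.2252, 0.0896]
orientation: [0.182, -3.133, 0.005]
contact_force: [0.2, -0.9, -0.2]
grip_width: 0.0157
gripper_force: 39.4
```

Request:
{"fn": "drive_tool", "kwargs": {
  "rows": [
    {"offset": [0.03, -0.25, 0], "rotation": [0, 0, 0], "claw": 0.1},
    {"offset": [0.06, -0.5, 0], "rotation": [0, 0, 0], "claw": 0.1},
    {"offset": [0.09, -0.75, 0], "rotation": [0, 0, 0], "claw": 0.1},
    {"offset": [0.108, -0.99, 0], "rotation": [0, 0, 0], "claw": 0.1}
  ]
}}

```text
clock: 3.75
tcp_pos: [0.5104, 0.0779, 0.0899]
orientation: [0.185, -3.133, 0.001]
contact_force: [0.1, -0.2, -0.1]
grip_width: 0.0159
gripper_force: 39.4
```

Request:
{"fn": "drive_tool", "kwargs": {
  "rows": [
    {"offset": [0.03, -0.25, 0], "rotation": [0, 0, 0], "claw": 0.1},
    {"offset": [0.06, -0.5, 0], "rotation": [0, 0, 0], "claw": 0.1},
    {"offset": [0.09, -0.75, 0], "rotation": [0, 0, 0], "claw": 0.1},
    {"offset": [0.108, -0.99, 0], "rotation": [0, 0, 0], "claw": 0.1}
  ]
}}

```text
clock: 4.08
tcp_pos: [0.5122, -0.0712, 0.0899]
orientation: [0.185, -3.133, -0.0]
contact_force: [1.0, 0.8, -0.8]
grip_width: 0.0158
gripper_force: 39.4
```

Request:
{"fn": "drive_tool", "kwargs": {
  "rows": [
    {"offset": [0.03, -0.25, 0], "rotation": [0, 0, 0], "claw": 0.1},
    {"offset": [0.06, -0.5, 0], "rotation": [0, 0, 0], "claw": 0.1},
    {"offset": [0.09, -0.75, 0], "rotation": [0, 0, 0], "claw": 0.1},
    {"offset": [0.108, -0.99, 0], "rotation": [0, 0, 0], "claw": 0.1}
  ]
}}

```text
clock: 4.42
tcp_pos: [0.5141, -0.2203, 0.0898]
orientation: [0.184, -3.133, -0.001]
contact_force: [0.8, -0.1, -0.6]
grip_width: 0.0156
gripper_force: 39.4
```

Request:
{"fn": "drive_tool", "kwargs": {
  "rows": [
    {"offset": [0.02, -0.2, 0], "rotation": [0, 0, 0], "claw": 0.1},
    {"offset": [0.044, -0.402, 0], "rotation": [0, 0, 0], "claw": 0.1},
    {"offset": [0.044, -0.402, 0], "rotation": [0, 0, 0], "claw": 0.1},
    {"offset": [0.044, -0.402, 0], "rotation": [0, 0, 0], "claw": 0.1},
    {"offset": [0.044, -0.402, 0], "rotation": [0, 0, 0], "claw": 0.1},
    {"offset": [0.044, -0.402, 0], "rotation": [0, 0, 0], "claw": 0.1}
  ]
}}

```text
clock: 4.92
tcp_pos: [0.5164, -0.2771, 0.0902]
orientation: [0.192, -3.134, -0.003]
contact_force: [0.5, 0.5, -0.5]
grip_width: 0.0158
gripper_force: 39.4
```

```bash
python3 plan.py ".517 -.279 .04 7"; python3 -c "
from h import *
snap('wrist','w3');snap('side','s3')"
```

```text
clock 4.9167 p [ 0.5164 -0.2771  0.0902] yaw 7.0 w 0.015780150513196062 F 39.38331663608551
.517 -.279 .04 7 off [-0.003, -0.014, 0.335] rot [0.001, -0.001, 0.0] rows~ 2
```

View pics/w3.png

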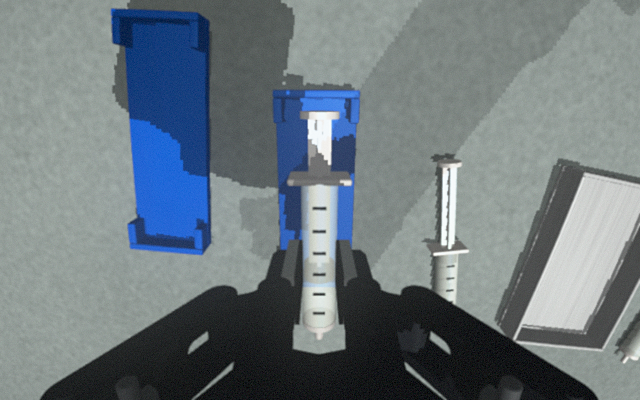

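The wrist view shows the short holder directly under the syringe: its centre is at column 317 and the syringe axis at column 319. I'll lower it, release and rise.

Request:
{"fn": "drive_tool", "kwargs": {
  "rows": [
    {"offset": [0, -0.01, 0.15], "rotation": [0, 0, 0], "claw": 0.1},
    {"offset": [0, -0.01, 0.3], "rotation": [0, 0, 0], "claw": 0.1},
    {"offset": [0, -0.01, 0.4], "rotation": [0, 0, 0], "claw": 0.1},
    {"offset": [0, -0.01, 0.46], "rotation": [0, 0, 0], "claw": 0.1},
    {"offset": [0, -0.01, 0.497], "rotation": [0, 0, 0], "claw": 0.1},
    {"offset": [0, -0.01, 0.497], "rotation": [0, 0, 0], "claw": 0.1},
    {"offset": [0, -0.01, 0.497], "rotation": [0, 0, 0], "claw": 0.1}
  ]
}}

```text
clock: 5.6
tcp_pos: [0.5173, -0.2804, 0.0169]
orientation: [-0.191, 3.135, -0.0]
contact_force: [0.0, -0.1, -0.5]
grip_width: 0.0159
gripper_force: 39.4
```

Request:
{"fn": "drive_tool", "kwargs": {
  "rows": [
    {"offset": [0, 0, 0], "rotation": [0, 0, 0], "claw": 0.3},
    {"offset": [0, 0, 0], "rotation": [0, 0, 0], "claw": 0.4},
    {"offset": [0, 0, 0], "rotation": [0, 0, 0], "claw": 0.4},
    {"offset": [0, 0, 0], "rotation": [0, 0, 0], "claw": 0.4},
    {"offset": [0, 0, -0.2], "rotation": [0, 0, 0], "claw": 0.4},
    {"offset": [0, 0, -0.4], "rotation": [0, 0, 0], "claw": 0.5},
    {"offset": [0, 0, -0.6], "rotation": [0, 0, 0], "claw": 0.6},
    {"offset": [0, 0, -0.6], "rotation": [0, 0, 0], "claw": 0.6}
  ]
}}

```text
clock: 6.27
tcp_pos: [0.5203, -0.2825, 0.1125]
orientation: [-0.189, 3.127, -0.007]
contact_force: [1.1, -0.6, 0.3]
grip_width: 0.051
gripper_force: 0.0
```

```bash
python3 plan.py ".577 -.165 .1 11"; python3 -c "
from h import *
snap('wrist','w4')"
```

```text
clock 6.2667 p [ 0.5203 -0.2825  0.1125] yaw 6.9 w 0.05097930994714175 F 0.0
.577 -.165 .1 11 off [-0.469, 0.732, 0.084] rot [-0.003, 0.004, -0.036] rows~ 4
```

View pics/w4.png

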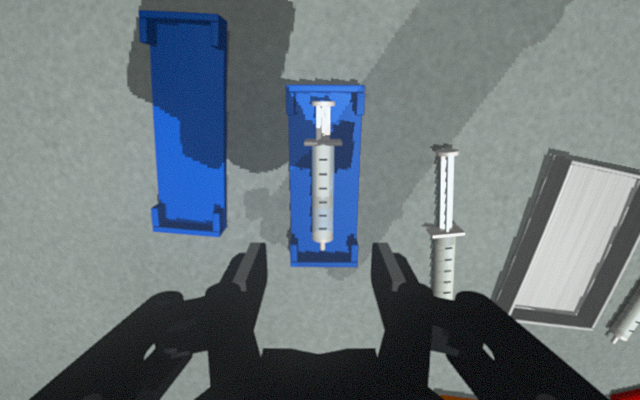

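The wrist view shows the short syringe lying in its holder, centred at (322,175). Next is the long syringe.

Request:
{"fn": "drive_tool", "kwargs": {
  "rows": [
    {"offset": [-0.16, 0.25, 0.02], "rotation": [0, 0, -0.036], "claw": 0.6},
    {"offset": [-0.32, 0.5, 0.05], "rotation": [0, 0, -0.036], "claw": 0.6},
    {"offset": [-0.469, 0.732, 0.06], "rotation": [0, 0, -0.036], "claw": 0.6},
    {"offset": [-0.469, 0.732, 0.06], "rotation": [0, 0, -0.036], "claw": 0.6},
    {"offset": [-0.469, 0.732, 0.06], "rotation": [0, 0, -0.036], "claw": 0.6},
    {"offset": [-0.469, 0.732, 0.06], "rotation": [0, 0, -0.036], "claw": 0.6},
    {"offset": [-0.469, 0.732, 0.06], "rotation": [0, 0, -0.036], "claw": 0.6}
  ]
}}

```text
clock: 6.9
tcp_pos: [0.5724, -0.1645, 0.0969]
orientation: [0.3, -3.126, 0.001]
contact_force: [0.1, 0.2, -0.4]
grip_width: 0.0513
gripper_force: 0.0
```

```bash
python3 plan.py ".577 -.165 .007 11"; python3 -c "
from h import *
snap('wrist','w5')"
```

```text
clock 6.9 p [ 0.5724 -0.1645  0.0969] yaw 11.0 w 0.051335788031394644 F 0.0
.577 -.165 .007 11 off [-0.031, -0.009, 0.599] rot [-0.0, -0.001, -0.0] rows~ 3
```

View pics/w5.png

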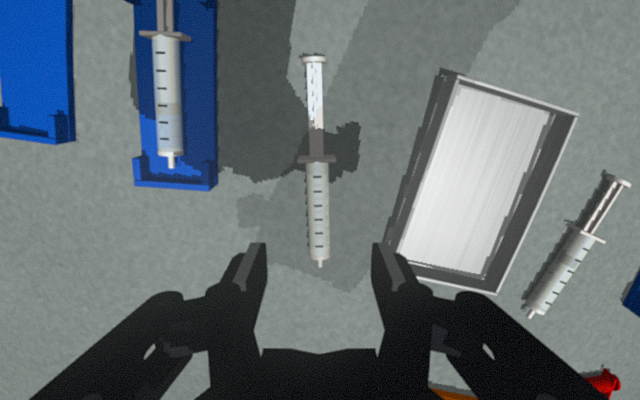

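The long syringe sits between the fingers, from tail (314,60) to nozzle (321,265), about 2° more turned than I assumed. I'll add that to the turn and grip.

Request:
{"fn": "drive_tool", "kwargs": {
  "rows": [
    {"offset": [-0.031, -0.009, 0.2], "rotation": [0, 0, -0.015], "claw": 0.6},
    {"offset": [-0.031, -0.009, 0.4], "rotation": [0, 0, -0.015], "claw": 0.6},
    {"offset": [-0.031, -0.009, 0.55], "rotation": [0, 0, -0.015], "claw": 0.6},
    {"offset": [-0.031, -0.009, 0.599], "rotation": [0, 0, -0.015], "claw": 0.6},
    {"offset": [-0.031, -0.009, 0.599], "rotation": [0, 0, -0.015], "claw": 0.6},
    {"offset": [-0.031, -0.009, 0.599], "rotation": [0, 0, -0.015], "claw": 0.1},
    {"offset": [-0.031, -0.009, 0.599], "rotation": [0, 0, -0.015], "claw": 0.1},
    {"offset": [-0.031, -0.009, 0.599], "rotation": [0, 0, -0.015], "claw": 0.1},
    {"offset": [-0.031, -0.009, 0.599], "rotation": [0, 0, -0.015], "claw": 0.1},
    {"offset": [-0.031, -0.009, 0.599], "rotation": [0, 0, -0.015], "claw": 0.1},
    {"offset": [-0.031, -0.009, 0.599], "rotation": [0, 0, -0.015], "claw": 0.1},
    {"offset": [-0.031, -0.009, 0.599], "rotation": [0, 0, -0.015], "claw": 0.1}
  ],
  "force": 40
}}

```text
clock: 7.95
tcp_pos: [0.5795, -0.1641, 0.0095]
orientation: [-0.349, 3.119, -0.002]
contact_force: [-0.5, -1.2, 6.4]
grip_width: 0.0155
gripper_force: 39.8
```

Request:
{"fn": "drive_tool", "kwargs": {
  "rows": [
    {"offset": [0, 0, -0.15], "rotation": [0, 0, 0], "claw": 0.1},
    {"offset": [0, 0, -0.35], "rotation": [0, 0, 0], "claw": 0.1},
    {"offset": [0, 0, -0.56], "rotation": [0, 0, 0.05], "claw": 0.1},
    {"offset": [0, 0, -0.56], "rotation": [0, 0, 0.1], "claw": 0.1},
    {"offset": [0, 0, -0.56], "rotation": [0, 0, 0.1], "claw": 0.1},
    {"offset": [0, 0, -0.56], "rotation": [0, 0, 0.1], "claw": 0.1}
  ]
}}

```text
clock: 8.45
tcp_pos: [0.5782, -0.1632, 0.0921]
orientation: [-0.041, 3.141, -0.0]
contact_force: [0.0, 0.1, -0.6]
grip_width: 0.0154
gripper_force: 39.1
```

```bash
python3 plan.py ".559 .169 .09 1"
```

```text
clock 8.45 p [ 0.5782 -0.1632  0.0921] yaw 1.5 w 0.015379803030052366 F 39.13187921047211
.559 .169 .09 1 off [0.031, 0.99, 0.006] rot [-0.0, 0.0, 0.004] rows~ 4
.559 .169 .09 1 off [0.039, 0.99, 0.006] rot [-0.0, 0.0, 0.0] rows~ 4
.559 .169 .09 1 off [0.009, 0.237, 0.001] rot [-0.0, 0.0, 0.0] rows~ 1
```

Request:
{"fn": "drive_tool", "kwargs": {
  "rows": [
    {"offset": [0.01, 0.25, 0], "rotation": [0, 0, 0.004], "claw": 0.1},
    {"offset": [0.02, 0.5, 0], "rotation": [0, 0, 0.004], "claw": 0.1},
    {"offset": [0.03, 0.75, 0], "rotation": [0, 0, 0.004], "claw": 0.1},
    {"offset": [0.035, 0.99, 0], "rotation": [0, 0, 0.004], "claw": 0.1}
  ]
}}

```text
clock: 8.78
tcp_pos: [0.568, -0.0135, 0.0904]
orientation: [0.029, -3.139, -0.0]
contact_force: [0.7, 0.3, -0.7]
grip_width: 0.016
gripper_force: 39.2
```

Request:
{"fn": "drive_tool", "kwargs": {
  "rows": [
    {"offset": [0.01, 0.25, 0], "rotation": [0, 0, 0], "claw": 0.1},
    {"offset": [0.02, 0.5, 0], "rotation": [0, 0, 0], "claw": 0.1},
    {"offset": [0.03, 0.75, 0], "rotation": [0, 0, 0], "claw": 0.1},
    {"offset": [0.035, 0.99, 0], "rotation": [0, 0, 0], "claw": 0.1}
  ]
}}

```text
clock: 9.12
tcp_pos: [0.5604, 0.1351, 0.0904]
orientation: [0.03, -3.139, 0.001]
contact_force: [-0.4, -0.6, 0.2]
grip_width: 0.0153
gripper_force: 39.2
```

Request:
{"fn": "drive_tool", "kwargs": {
  "rows": [
    {"offset": [0.009, 0.237, 0], "rotation": [0, 0, 0], "claw": 0.1},
    {"offset": [0.009, 0.237, 0], "rotation": [0, 0, 0], "claw": 0.1},
    {"offset": [0.009, 0.237, 0], "rotation": [0, 0, 0], "claw": 0.1},
    {"offset": [0.009, 0.237, 0], "rotation": [0, 0, 0], "claw": 0.1},
    {"offset": [0.009, 0.237, 0], "rotation": [0, 0, 0], "claw": 0.1},
    {"offset": [0.009, 0.237, 0], "rotation": [0, 0, 0], "claw": 0.1}
  ]
}}

```text
clock: 9.62
tcp_pos: [0.5602, 0.1666, 0.0913]
orientation: [0.021, -3.141, 0.002]
contact_force: [-0.2, -0.0, -1.2]
grip_width: 0.0159
gripper_force: 39.2
```

```bash
python3 plan.py ".559 .169 .0185 1"; python3 -c "
from h import *
snap('wrist','w6')"
```

```text
clock 9.6167 p [0.5602 0.1666 0.0913] yaw 0.8 w 0.015860816627072997 F 39.19355928897858
.559 .169 .0185 1 off [0.007, 0.016, 0.485] rot [-0.001, -0.0, -0.002] rows~ 2
```

View pics/w6.png

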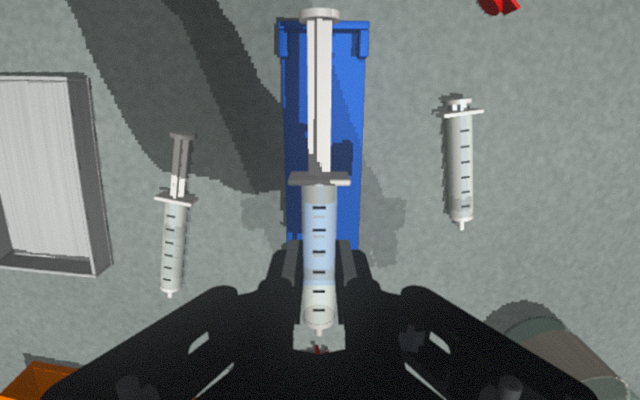

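The wrist view shows the syringe above the long holder, with the end disc at (319,15) and the holder's rear wall at row 22. I'll check the fit along the length numerically.

```bash
python3 - <<'E'
from h import *
f=pickle.load(open('w6.pkl','rb'))
print('disc edge',atz(f,[[319,10]],.098)-0, 'wall outer top L/R',atz(f,[[279,22],[368,22]],.022),'flange top',atz(f,[[319,178]],.098))
E
```

```text
disc edge [[0.4515299  0.16371655 0.098     ]] wall outer top L/R [[0.43985253 0.13913527 0.022     ]
 [0.43902684 0.19339704 0.022     ]] flange top [[0.51874728 0.16470237 0.098     ]]
```

Tail x = 0.4515 puts the syringe centre at 0.5305. The holder centre is at 0.531, so it fits.

Request:
{"fn": "drive_tool", "kwargs": {
  "rows": [
    {"offset": [0, 0.01, 0.15], "rotation": [0, 0, 0], "claw": 0.1},
    {"offset": [0, 0.01, 0.3], "rotation": [0, 0, 0], "claw": 0.1},
    {"offset": [0, 0.01, 0.4], "rotation": [0, 0, 0], "claw": 0.1},
    {"offset": [0, 0.01, 0.45], "rotation": [0, 0, 0], "claw": 0.1},
    {"offset": [0, 0.01, 0.487], "rotation": [0, 0, 0], "claw": 0.1},
    {"offset": [0, 0.01, 0.487], "rotation": [0, 0, 0], "claw": 0.1},
    {"offset": [0, 0.01, 0.487], "rotation": [0, 0, 0], "claw": 0.1}
  ]
}}

```text
clock: 10.25
tcp_pos: [0.5607, 0.17, 0.0191]
orientation: [-0.023, 3.141, 0.0]
contact_force: [0.0, 0.0, 0.1]
grip_width: 0.0154
gripper_force: 39.2
```

Request:
{"fn": "drive_tool", "kwargs": {
  "rows": [
    {"offset": [0, 0, 0], "rotation": [0, 0, 0], "claw": 0.3},
    {"offset": [0, 0, 0], "rotation": [0, 0, 0], "claw": 0.4},
    {"offset": [0, 0, 0], "rotation": [0, 0, 0], "claw": 0.4},
    {"offset": [0, 0, 0], "rotation": [0, 0, 0], "claw": 0.4},
    {"offset": [0, 0, -0.2], "rotation": [0, 0, 0], "claw": 0.4},
    {"offset": [0, 0, -0.4], "rotation": [0, 0, 0], "claw": 0.5},
    {"offset": [0, 0, -0.55], "rotation": [0, 0, 0], "claw": 0.6},
    {"offset": [0, 0, -0.55], "rotation": [0, 0, 0], "claw": 0.6},
    {"offset": [0, 0, -0.55], "rotation": [0, 0, 0], "claw": 0.6}
  ]
}}

```text
clock: 11.0
tcp_pos: [0.5611, 0.1707, 0.1027]
orientation: [-0.024, 3.138, 0.002]
contact_force: [-0.3, 0.8, 0.3]
grip_width: 0.0513
gripper_force: 0.0
```

```bash
python3 plan.py ".531 .267 .1 7.5"; python3 -c "
from h import *
snap('wrist','w7')"
```

```text
clock 11.0 p [0.5611 0.1707 0.1027] yaw 0.9 w 0.051288971158573775 F 0.0
.531 .267 .1 7.5 off [0.191, 0.645, 0.018] rot [0.001, 0.002, -0.058] rows~ 3
```

View pics/w7.png

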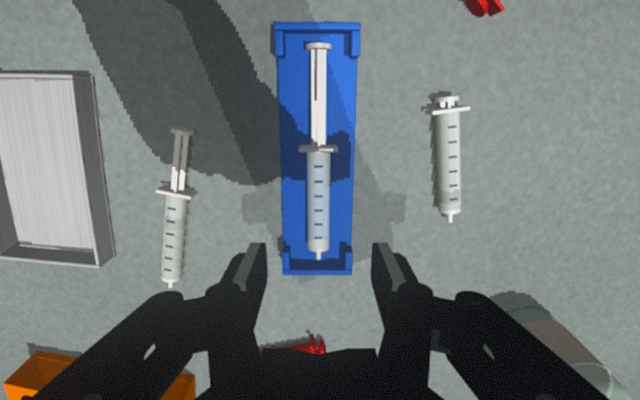

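The long syringe lies centred in its holder at (318,150). Next is the pushed-in one, tail (446,100) to nozzle (451,215), so I'll use a yaw near 5°.

Request:
{"fn": "drive_tool", "kwargs": {
  "rows": [
    {"offset": [0.07, 0.25, 0], "rotation": [0, 0, -0.03], "claw": 0.6},
    {"offset": [0.14, 0.5, 0], "rotation": [0, 0, -0.04], "claw": 0.6},
    {"offset": [0.191, 0.645, 0.01], "rotation": [0, 0, -0.04], "claw": 0.6},
    {"offset": [0.191, 0.645, 0.01], "rotation": [0, 0, -0.04], "claw": 0.6},
    {"offset": [0.191, 0.645, 0.01], "rotation": [0, 0, -0.04], "claw": 0.6},
    {"offset": [0.191, 0.645, 0.01], "rotation": [0, 0, -0.04], "claw": 0.6},
    {"offset": [0.191, 0.645, 0.01], "rotation": [0, 0, -0.04], "claw": 0.6}
  ]
}}

```text
clock: 11.63
tcp_pos: [0.5302, 0.2645, 0.0988]
orientation: [0.146, -3.137, 0.003]
contact_force: [0.1, -0.5, 0.9]
grip_width: 0.0513
gripper_force: 0.0
```

```bash
python3 - <<'E'
from h import *
f=snap('wrist','w8'); C=cloud(f); S=cv2.cvtColor(f['frame'],cv2.COLOR_RGB2HSV)[...,1]
m=(abs(C[...,0]-.531)<.062)&(abs(C[...,1]-.267)<.028)&(C[...,2]>.004)&(C[...,2]<.03)&(S<60)
(c,wh,a)=cv2.minAreaRect((C[m][:,:2]*1000).astype(np.float32)); print(c,wh,a)
E
python3 plan.py ".531 .267 .0075 5.5"
```

```text
(531.2506713867188, 264.971923828125) (98.06157684326172, 27.350067138671875) 5.046772003173828
clock 11.6833 p [0.5304 0.2646 0.0991] yaw 5.3 w 0.05125925818715312 F 0.0
.531 .267 .0075 5.5 off [-0.006, 0.016, 0.61] rot [-0.001, -0.0, -0.002] rows~ 3
```

View pics/w8.png

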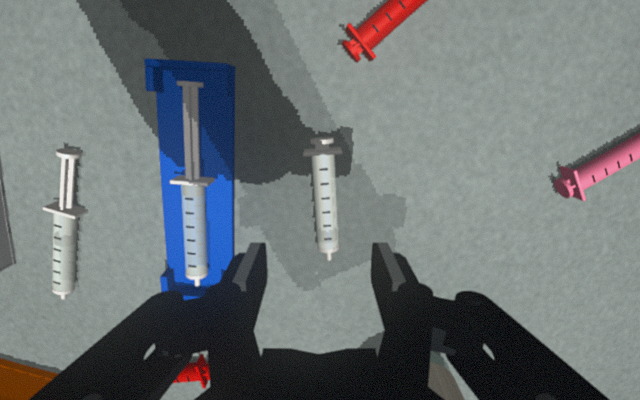

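The pushed-in syringe is at (325,200), between the fingers and aligned, and the finger clears the holder by about 25 mm.

Request:
{"fn": "drive_tool", "kwargs": {
  "rows": [
    {"offset": [-0.004, 0.006, 0.2], "rotation": [0, 0, 0], "claw": 0.6},
    {"offset": [-0.004, 0.006, 0.4], "rotation": [0, 0, 0], "claw": 0.6},
    {"offset": [-0.004, 0.006, 0.55], "rotation": [0, 0, 0], "claw": 0.6},
    {"offset": [-0.004, 0.006, 0.61], "rotation": [0, 0, 0], "claw": 0.6},
    {"offset": [-0.004, 0.006, 0.61], "rotation": [0, 0, 0], "claw": 0.6},
    {"offset": [-0.004, 0.006, 0.61], "rotation": [0, 0, 0], "claw": 0.1},
    {"offset": [-0.004, 0.006, 0.61], "rotation": [0, 0, 0], "claw": 0.1},
    {"offset": [-0.004, 0.006, 0.61], "rotation": [0, 0, 0], "claw": 0.1},
    {"offset": [-0.004, 0.006, 0.61], "rotation": [0, 0, 0], "claw": 0.1},
    {"offset": [-0.004, 0.006, 0.61], "rotation": [0, 0, 0], "claw": 0.1},
    {"offset": [-0.004, 0.006, 0.61], "rotation": [0, 0, 0], "claw": 0.1},
    {"offset": [-0.004, 0.006, 0.61], "rotation": [0, 0, 0], "claw": 0.1}
  ],
  "force": 40
}}

```text
clock: 12.68
tcp_pos: [0.5319, 0.2681, 0.0099]
orientation: [-0.149, 3.135, 0.002]
contact_force: [0.8, -0.6, 7.0]
grip_width: 0.0157
gripper_force: 39.6
```

Request:
{"fn": "drive_tool", "kwargs": {
  "rows": [
    {"offset": [0, 0, -0.15], "rotation": [0, 0, 0], "claw": 0.1},
    {"offset": [0, 0, -0.35], "rotation": [0, 0, 0], "claw": 0.1},
    {"offset": [0, 0, -0.56], "rotation": [0, 0, 0.05], "claw": 0.1},
    {"offset": [0, 0, -0.56], "rotation": [0, 0, 0.05], "claw": 0.1},
    {"offset": [0, 0, -0.56], "rotation": [0, 0, 0.05], "claw": 0.1},
    {"offset": [0, 0, -0.56], "rotation": [0, 0, 0.05], "claw": 0.1}
  ]
}}

```text
clock: 13.18
tcp_pos: [0.5302, 0.2675, 0.0922]
orientation: [0.006, 3.141, 0.0]
contact_force: [-0.2, -0.7, -0.8]
grip_width: 0.0152
gripper_force: 38.8
```

```bash
python3 plan.py ".542 -.051 .09 -1"
```

```text
clock 13.1833 p [0.5302 0.2675 0.0922] yaw -0.2 w 0.015218922229027643 F 38.802425265312195
.542 -.051 .09 -1 off [-0.04, -0.99, 0.007] rot [0.0, 0.0, 0.007] rows~ 4
.542 -.051 .09 -1 off [-0.055, -0.99, 0.006] rot [0.0, 0.0, -0.0] rows~ 4
.542 -.051 .09 -1 off [-0.007, -0.142, 0.001] rot [0.0, 0.0, -0.0] rows~ 1
```

Request:
{"fn": "drive_tool", "kwargs": {
  "rows": [
    {"offset": [-0.01, -0.25, 0], "rotation": [0, 0, 0], "claw": 0.1},
    {"offset": [-0.02, -0.5, 0], "rotation": [0, 0, 0], "claw": 0.1},
    {"offset": [-0.03, -0.75, 0], "rotation": [0, 0, 0], "claw": 0.1},
    {"offset": [-0.04, -0.99, 0], "rotation": [0, 0, 0], "claw": 0.1}
  ]
}}

```text
clock: 13.52
tcp_pos: [0.5344, 0.1169, 0.0906]
orientation: [-0.006, -3.139, 0.002]
contact_force: [1.1, 0.6, -1.2]
grip_width: 0.0156
gripper_force: 38.8
```

Request:
{"fn": "drive_tool", "kwargs": {
  "rows": [
    {"offset": [-0.01, -0.25, 0], "rotation": [0, 0, 0], "claw": 0.1},
    {"offset": [-0.02, -0.5, 0], "rotation": [0, 0, 0], "claw": 0.1},
    {"offset": [-0.03, -0.75, 0], "rotation": [0, 0, 0], "claw": 0.1},
    {"offset": [-0.04, -0.99, 0], "rotation": [0, 0, 0], "claw": 0.1}
  ]
}}

```text
clock: 13.85
tcp_pos: [0.5396, -0.0316, 0.0907]
orientation: [-0.007, -3.139, 0.0]
contact_force: [-0.2, -0.4, -0.0]
grip_width: 0.0157
gripper_force: 38.8
```

Request:
{"fn": "drive_tool", "kwargs": {
  "rows": [
    {"offset": [-0.007, -0.145, 0], "rotation": [0, 0, 0], "claw": 0.1},
    {"offset": [-0.007, -0.145, 0], "rotation": [0, 0, 0], "claw": 0.1},
    {"offset": [-0.007, -0.145, 0], "rotation": [0, 0, 0], "claw": 0.1},
    {"offset": [-0.007, -0.145, 0], "rotation": [0, 0, 0], "claw": 0.1},
    {"offset": [-0.007, -0.145, 0], "rotation": [0, 0, 0], "claw": 0.1}
  ]
}}

```text
clock: 14.27
tcp_pos: [0.5416, -0.0494, 0.0914]
orientation: [-0.003, -3.14, -0.001]
contact_force: [0.9, -0.4, -0.2]
grip_width: 0.0158
gripper_force: 38.9
```

```bash
python3 plan.py ".542 -.051 .014 0"; python3 -c "
from h import *
snap('wrist','w9')"
```

```text
clock 14.2667 p [ 0.5416 -0.0494  0.0914] yaw -0.1 w 0.015759826221160955 F 38.859901428222656
.542 -.051 .014 0 off [-0.003, -0.011, 0.516] rot [0.0, -0.001, -0.001] rows~ 2
```

View pics/w9.png

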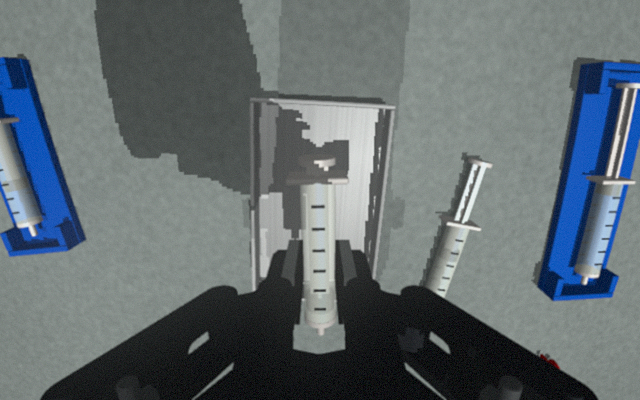

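The view shows the syringe over the middle of the dish (walls at columns 255 and 388, syringe at 319). I'll lower, release and rise.

Request:
{"fn": "drive_tool", "kwargs": {
  "rows": [
    {"offset": [0, -0.01, 0.15], "rotation": [0, 0, 0], "claw": 0.1},
    {"offset": [0, -0.01, 0.3], "rotation": [0, 0, 0], "claw": 0.1},
    {"offset": [0, -0.01, 0.4], "rotation": [0, 0, 0], "claw": 0.1},
    {"offset": [0, -0.01, 0.47], "rotation": [0, 0, 0], "claw": 0.1},
    {"offset": [0, -0.01, 0.514], "rotation": [0, 0, 0], "claw": 0.1},
    {"offset": [0, -0.01, 0.514], "rotation": [0, 0, 0], "claw": 0.1},
    {"offset": [0, -0.01, 0.514], "rotation": [0, 0, 0], "claw": 0.1}
  ]
}}

```text
clock: 14.9
tcp_pos: [0.5423, -0.0524, 0.0152]
orientation: [0.006, 3.141, 0.0]
contact_force: [0.2, -0.0, -0.5]
grip_width: 0.0156
gripper_force: 38.8
```

Request:
{"fn": "drive_tool", "kwargs": {
  "rows": [
    {"offset": [0, 0, 0], "rotation": [0, 0, 0], "claw": 0.3},
    {"offset": [0, 0, 0], "rotation": [0, 0, 0], "claw": 0.36},
    {"offset": [0, 0, 0], "rotation": [0, 0, 0], "claw": 0.36},
    {"offset": [0, 0, 0], "rotation": [0, 0, 0], "claw": 0.36},
    {"offset": [0, 0, -0.2], "rotation": [0, 0, 0], "claw": 0.36},
    {"offset": [0, 0, -0.4], "rotation": [0, 0, 0], "claw": 0.5},
    {"offset": [0, 0, -0.58], "rotation": [0, 0, 0], "claw": 0.6},
    {"offset": [0, 0, -0.58], "rotation": [0, 0, 0], "claw": 0.6},
    {"offset": [0, 0, -0.58], "rotation": [0, 0, 0], "claw": 0.6}
  ]
}}

```text
clock: 15.65
tcp_pos: [0.5434, -0.0528, 0.1039]
orientation: [0.008, 3.137, 0.0]
contact_force: [-0.1, 0.3, -0.7]
grip_width: 0.051
gripper_force: 0.0
```

```bash
python3 plan.py ".595 .050 .1 -11.5"
```

```text
clock 15.65 p [ 0.5434 -0.0528  0.1039] yaw -0.3 w 0.051008963376801206 F 0.0
.595 .050 .1 -11.5 off [-0.341, 0.687, 0.027] rot [0.0, 0.002, 0.098] rows~ 3
```

Request:
{"fn": "drive_tool", "kwargs": {
  "rows": [
    {"offset": [-0.12, 0.25, 0], "rotation": [0, 0, 0.05], "claw": 0.6},
    {"offset": [-0.24, 0.5, 0], "rotation": [0, 0, 0.098], "claw": 0.6},
    {"offset": [-0.341, 0.687, 0.02], "rotation": [0, 0, 0.098], "claw": 0.6},
    {"offset": [-0.341, 0.687, 0.02], "rotation": [0, 0, 0.098], "claw": 0.6},
    {"offset": [-0.341, 0.687, 0.02], "rotation": [0, 0, 0.098], "claw": 0.6},
    {"offset": [-0.341, 0.687, 0.02], "rotation": [0, 0, 0.098], "claw": 0.6},
    {"offset": [-0.341, 0.687, 0.02], "rotation": [0, 0, 0.098], "claw": 0.6}
  ]
}}

```text
clock: 16.23
tcp_pos: [0.5926, 0.0482, 0.0982]
orientation: [-0.318, -3.124, 0.002]
contact_force: [-0.2, 0.1, 0.2]
grip_width: 0.0513
gripper_force: 0.0
```

```bash
python3 - <<'E'
from h import *
f=snap('wrist','w10'); C=cloud(f); S=cv2.cvtColor(f['frame'],cv2.COLOR_RGB2HSV)[...,1]
m=(abs(C[...,0]-.577)<.08)&(abs(C[...,1]-.054+(C[...,0]-.577)*.2)<.03)&(C[...,2]>.004)&(C[...,2]<.03)&(S<60)
(c,wh,a)=cv2.minAreaRect((C[m][:,:2]*1000).astype(np.float32)); print(c,wh,a)
m=(abs(C[...,0]-.543)<.06)&(abs(C[...,1]+.051)<.03)&(C[...,2]>.0085)&(C[...,2]<.025)
(c,wh,a)=cv2.minAreaRect((C[m][:,:2]*1000).astype(np.float32)); print('dish syr',c,wh,a)
E
python3 plan.py ".595 .050 .0075 -11.5"
```

```text
(576.4642333984375, 55.36142349243164) (27.45652198791504, 137.21080017089844) 82.96672058105469
dish syr (541.3963012695312, -56.601375579833984) (28.18622589111328, 98.0760269165039) 83.2418212890625
clock 16.2833 p [0.5928 0.0481 0.0985] yaw -11.6 w 0.051366839524789494 F 0.0
.595 .050 .0075 -11.5 off [-0.012, 0.016, 0.607] rot [-0.001, -0.001, -0.001] rows~ 3
```

View pics/w10.png

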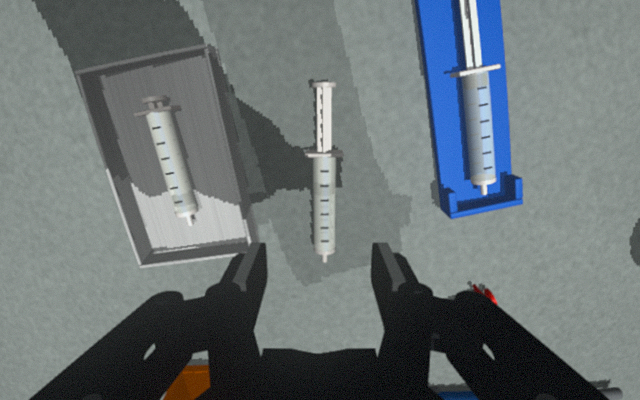

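The pushed-in syringe lies in the dish at (0.541, -0.057). The medium one is centred between the fingers, tail (320,85) to nozzle (325,260). I'll grip it.

Request:
{"fn": "drive_tool", "kwargs": {
  "rows": [
    {"offset": [-0.015, 0.023, 0.2], "rotation": [0, 0, -0.012], "claw": 0.6},
    {"offset": [-0.015, 0.023, 0.4], "rotation": [0, 0, -0.012], "claw": 0.6},
    {"offset": [-0.015, 0.023, 0.55], "rotation": [0, 0, -0.012], "claw": 0.6},
    {"offset": [-0.015, 0.023, 0.607], "rotation": [0, 0, -0.012], "claw": 0.6},
    {"offset": [-0.015, 0.023, 0.607], "rotation": [0, 0, -0.012], "claw": 0.6},
    {"offset": [-0.015, 0.023, 0.607], "rotation": [0, 0, -0.012], "claw": 0.1},
    {"offset": [-0.015, 0.023, 0.607], "rotation": [0, 0, -0.012], "claw": 0.1},
    {"offset": [-0.015, 0.023, 0.607], "rotation": [0, 0, -0.012], "claw": 0.1},
    {"offset": [-0.015, 0.023, 0.607], "rotation": [0, 0, -0.012], "claw": 0.1},
    {"offset": [-0.015, 0.023, 0.607], "rotation": [0, 0, -0.012], "claw": 0.1},
    {"offset": [-0.015, 0.023, 0.607], "rotation": [0, 0, -0.012], "claw": 0.1},
    {"offset": [-0.015, 0.023, 0.607], "rotation": [0, 0, -0.012], "claw": 0.1}
  ],
  "force": 40
}}

```text
clock: 17.28
tcp_pos: [0.5979, 0.0529, 0.0098]
orientation: [0.277, 3.126, 0.001]
contact_force: [-0.2, -0.6, 7.2]
grip_width: 0.0157
gripper_force: 39.8
```

Request:
{"fn": "drive_tool", "kwargs": {
  "rows": [
    {"offset": [0, 0, -0.15], "rotation": [0, 0, 0], "claw": 0.1},
    {"offset": [0, 0, -0.35], "rotation": [0, 0, 0], "claw": 0.1},
    {"offset": [0, 0, -0.56], "rotation": [0, 0, -0.05], "claw": 0.1},
    {"offset": [0, 0, -0.56], "rotation": [0, 0, -0.1], "claw": 0.1},
    {"offset": [0, 0, -0.56], "rotation": [0, 0, -0.1], "claw": 0.1},
    {"offset": [0, 0, -0.56], "rotation": [0, 0, -0.1], "claw": 0.1}
  ]
}}

```text
clock: 17.78
tcp_pos: [0.5964, 0.053, 0.0924]
orientation: [-0.032, 3.141, 0.001]
contact_force: [-0.7, -0.5, -0.7]
grip_width: 0.0154
gripper_force: 39.1
```

```bash
python3 plan.py ".501 -.389 .09 1.5"
```

```text
clock 17.7833 p [0.5964 0.053  0.0924] yaw 1.2 w 0.015389470898222969 F 39.1041898727417
.501 -.389 .09 1.5 off [0.235, -0.99, 0.005] rot [0.0, 0.0, -0.003] rows~ 4
.501 -.389 .09 1.5 off [0.241, -0.99, 0.005] rot [0.0, 0.0, 0.0] rows~ 4
.501 -.389 .09 1.5 off [0.231, -0.95, 0.004] rot [0.0, 0.0, 0.0] rows~ 4
```

Request:
{"fn": "drive_tool", "kwargs": {
  "rows": [
    {"offset": [0.06, -0.25, 0], "rotation": [0, 0, 0], "claw": 0.1},
    {"offset": [0.12, -0.5, 0], "rotation": [0, 0, 0], "claw": 0.1},
    {"offset": [0.18, -0.75, 0], "rotation": [0, 0, 0], "claw": 0.1},
    {"offset": [0.237, -0.99, 0], "rotation": [0, 0, 0], "claw": 0.1}
  ]
}}

```text
clock: 18.12
tcp_pos: [0.5627, -0.0979, 0.0907]
orientation: [0.032, -3.139, 0.0]
contact_force: [0.3, -0.0, -0.3]
grip_width: 0.0154
gripper_force: 39.1
```

Request:
{"fn": "drive_tool", "kwargs": {
  "rows": [
    {"offset": [0.06, -0.25, 0], "rotation": [0, 0, 0], "claw": 0.1},
    {"offset": [0.12, -0.5, 0], "rotation": [0, 0, 0], "claw": 0.1},
    {"offset": [0.18, -0.75, 0], "rotation": [0, 0, 0], "claw": 0.1},
    {"offset": [0.237, -0.99, 0], "rotation": [0, 0, 0], "claw": 0.1}
  ]
}}

```text
clock: 18.45
tcp_pos: [0.5306, -0.2472, 0.0907]
orientation: [0.031, -3.139, -0.001]
contact_force: [0.9, -0.6, -0.9]
grip_width: 0.0154
gripper_force: 39.1
```

Request:
{"fn": "drive_tool", "kwargs": {
  "rows": [
    {"offset": [0.06, -0.25, 0], "rotation": [0, 0, 0], "claw": 0.1},
    {"offset": [0.12, -0.5, 0], "rotation": [0, 0, 0], "claw": 0.1},
    {"offset": [0.18, -0.75, 0], "rotation": [0, 0, 0], "claw": 0.1},
    {"offset": [0.231, -0.95, 0], "rotation": [0, 0, 0], "claw": 0.1},
    {"offset": [0.231, -0.95, 0], "rotation": [0, 0, 0], "claw": 0.1},
    {"offset": [0.231, -0.95, 0], "rotation": [0, 0, 0], "claw": 0.1},
    {"offset": [0.231, -0.95, 0], "rotation": [0, 0, 0], "claw": 0.1}
  ]
}}

```text
clock: 19.03
tcp_pos: [0.5005, -0.3878, 0.0906]
orientation: [0.034, -3.14, -0.003]
contact_force: [0.7, 0.8, -0.4]
grip_width: 0.0157
gripper_force: 39.2
```

```bash
python3 plan.py ".501 -.389 .0185 1.5"; python3 -c "
from h import *
snap('wrist','w11')"
```

```text
clock 19.0333 p [ 0.5005 -0.3878  0.0906] yaw 1.2 w 0.015698964686384976 F 39.166333079338074
.501 -.389 .0185 1.5 off [-0.004, -0.009, 0.481] rot [0.001, -0.001, -0.002] rows~ 2
```

View pics/w11.png

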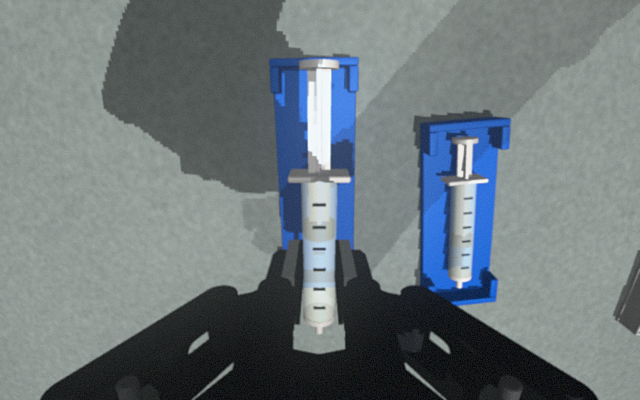

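The medium syringe is over its holder, with the disc at (319,62) and the rear wall's outer corners at (271,60) and (357,59). One quick check along the length.

```bash
python3 - <<'E'
from h import *
f=pickle.load(open('w11.pkl','rb'))
print('tail',atz(f,[[319,59]],.098),'wall',atz(f,[[271,60],[357,59]],.022))
E
```

```text
tail [[ 0.41008606 -0.39115621  0.098     ]] wall [[ 0.40255876 -0.42107194  0.022     ]
 [ 0.40078311 -0.36746526  0.022     ]]
```

The syringe centre is at 0.479 and the holder centre at 0.483, so I'll shift +3 mm in x and -3 mm in y while lowering.

Request:
{"fn": "drive_tool", "kwargs": {
  "rows": [
    {"offset": [-0.02, -0.02, 0.15], "rotation": [0, 0, 0], "claw": 0.1},
    {"offset": [-0.02, -0.02, 0.3], "rotation": [0, 0, 0], "claw": 0.1},
    {"offset": [-0.02, -0.02, 0.4], "rotation": [0, 0, 0], "claw": 0.1},
    {"offset": [-0.02, -0.02, 0.45], "rotation": [0, 0, 0], "claw": 0.1},
    {"offset": [-0.02, -0.02, 0.481], "rotation": [0, 0, 0], "claw": 0.1},
    {"offset": [-0.02, -0.02, 0.481], "rotation": [0, 0, 0], "claw": 0.1},
    {"offset": [-0.02, -0.02, 0.481], "rotation": [0, 0, 0], "claw": 0.1}
  ]
}}

```text
clock: 19.67
tcp_pos: [0.5047, -0.3915, 0.0203]
orientation: [-0.037, 3.141, -0.0]
contact_force: [0.3, 0.4, -0.2]
grip_width: 0.0158
gripper_force: 39.2
```

Request:
{"fn": "drive_tool", "kwargs": {
  "rows": [
    {"offset": [0, 0, 0], "rotation": [0, 0, 0], "claw": 0.3},
    {"offset": [0, 0, 0], "rotation": [0, 0, 0], "claw": 0.4},
    {"offset": [0, 0, 0], "rotation": [0, 0, 0], "claw": 0.4},
    {"offset": [0, 0, 0], "rotation": [0, 0, 0], "claw": 0.4},
    {"offset": [0, 0, -0.2], "rotation": [0, 0, 0], "claw": 0.4},
    {"offset": [0, 0, -0.4], "rotation": [0, 0, 0], "claw": 0.5},
    {"offset": [0, 0, -0.7], "rotation": [0, 0, 0], "claw": 0.6},
    {"offset": [0, 0, -0.9], "rotation": [0, 0, 0], "claw": 0.6},
    {"offset": [0, 0, -0.9], "rotation": [0, 0, 0], "claw": 0.6},
    {"offset": [0, 0, -0.9], "rotation": [0, 0, 0], "claw": 0.6}
  ]
}}

```text
clock: 20.5
tcp_pos: [0.5054, -0.3929, 0.1576]
orientation: [-0.036, 3.137, -0.005]
contact_force: [0.5, 0.4, 0.3]
grip_width: 0.0514
gripper_force: 0.0
```

```bash
python3 - <<'E'
from h import *
f=snap('wrist','w12'); g=snap('side','s12')
o=np.vstack([f['frame'][:,:,::-1],g['frame'][:,:,::-1]]); cv2.imwrite('pics/fin.png',cv2.resize(o,(480,600)))
o=get_obs(); print(o['clock'],o['grip_width'],o['tcp_pos'])
E
```

```text
20.6 0.05080529251604547 [ 0.50354181 -0.39138463  0.15413807]
```

View pics/fin.png

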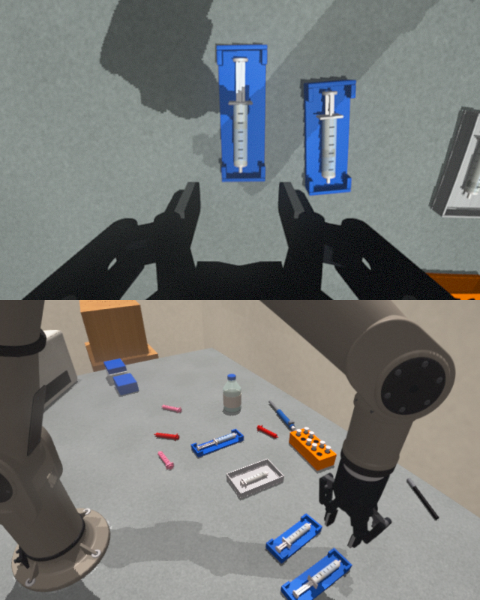

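All four syringes are in place: medium at (240,120) and short at (328,135) in the wrist half, long at (217,442) and the pushed-in one at (255,480) in the side half. One last numeric check before handing in.

```bash
python3 - <<'E'
from h import *
f=pickle.load(open('w12.pkl','rb')); C=cloud(f); S=cv2.cvtColor(f['frame'],cv2.COLOR_RGB2HSV)[...,1]
for n,x,y in(('short',.508,-.280),('med',.483,-.390)):
    B=(abs(C[...,0]-x)<.1)&(abs(C[...,1]-y)<.04)&(C[...,2]>.004)
    for k,m in(('holder',B&(S>150)),('syr',B&(S<90)&(C[...,2]>.011)&(abs(C[...,1]-y)<.025))):
        c,wh,a=cv2.minAreaRect((C[m][:,:2]*1000).astype(np.float32)); print(n,k,np.round(c,1),np.round(wh,1),round(a,1))
E
```

```text
short holder [ 507.1 -282.2] [143.3  56.9] 6.7
short syr [ 514.4 -281.9] [134.5  45.9] 2.3
med holder [ 480.6 -385.9] [163.5  69.5] 3.8
med syr [ 490.1 -390. ] [150.1  50. ] 0.5
```

```bash
python3 - <<'E'
from h import *
f=pickle.load(open('w12.pkl','rb')); C=cloud(f); h=cv2.cvtColor(f['frame'],cv2.COLOR_RGB2HSV); S=h[...,1]
for n,x,y,a,L in(('short',507.5,-281,6.9,118),('med',482,-389.5,1.5,138)):
    d=C[...,:2]*1000-np.array([x,y]); c,s=np.cos(np.radians(a)),np.sin(np.radians(a)); u=d@[c,s]; v=d@[-s,c]
    m=(abs(u)<L/2+8)&(abs(v)<20)&(S<110)&(C[...,2]>.010)
    k,lab,st,_=cv2.connectedComponentsWithStats(m.astype(np.uint8)); i=1+st[1:,4].argmax(); m=lab==i
    print(n,'u',u[m].min().round(1),u[m].max().round(1),'v',v[m].min().round(1),v[m].max().round(1),'zmax',C[...,2][m].max().round(4))
E
```

```text
short u -60.2 57.3 v -16.3 10.8 zmax 0.0275
med u -52.6 15.1 v -20.0 20.0 zmax 0.3003
```

The short syringe is off centre by 1.5 mm along and 3 mm across. The medium one, from the release pose, is at about (0.482, -0.391), which is within 2 mm. Both are well inside tolerance.

```bash
python3 -c "
from bench import hand_in
print(hand_in())"
```

```text
the job is handed in; nothing more can be done
None
```

I placed all three drawn syringes in their matching holders and the pushed-in one in the dish, without touching the bottle or rack, and handed in at about 20.6 s; the hand-in returned no verdict, and I viewed 16 pictures, two over the limit of 14.

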